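# Sanitise a filter basket and start the countertop timer

### The arm

A 6-joint arm with a two-finger parallel gripper is mounted at the origin on a cart in front of the work surface, level with it; the furniture and walls round the work are solid. World frame = base frame: x ahead of the robot, y to its left, z up, the work surface at z = 0. Lengths are in mm, angles in rad, forces in N, time in s.
With the tool pointing down it reaches from about 350 to 875 mm from the base axis. Payload 15.5 kg.
Tool frame: the origin (TCP) lies midway between the tips of the shut fingers; the grasp point (between the pads) lies 19 mm behind it; z points along the fingers, y is the line along which they close (so a half turn about z gives the same grasp; the last joint's range is limited). The gripper opens to 85 mm and grips with 20 to 120 N. Pads are 22 mm wide; open, the fingers measure 114 mm over their backs; the gripper's body (76 mm by 85 mm) begins 54 mm behind the grasp point. The pads swing forward as they close: fully open they stand 13 mm farther back than shut.
Start: joints at [1.008, 0.494, 1.345, -0, 1.302, -0.096], TCP at [281.265, 558.137, 231.277] pointing down, gripper open.
Joint ranges: [-2.91, 2.91], [-0.82, 2.16], [0.22, 2.67], [-1.22, 4.37], [0.12, 2.79], [-3.08, 3.08]. Speed limits (rad/s): [1.89, 1.89, 2.57, 3.01, 3.01, 3.01].

### API

Orientations are given as a rotation vector (axis times angle).
In Python, from station import arm gives the robot as it stands. The module is installed in compiled form; this text tells all that it offers.
- The arm moves only by the tool jog_arm, never from a script. Its arguments are lists of equal length, an entry for each row: "xyz": the shift along the tool's x, y, z in m, a list of three; "angular": the turn, a rotation vector about the tool's x, y, z in degrees, a list of three. A call has 1 to 20 rows; each row shifts and turns the commanded pose from where the row before left it, along the tool's axes as they then stand; what a row does not reach is not made up. A row lasts 1/8 s, in which the tool goes at most 62.5 mm and 10.7 degrees, less where a joint would pass 70% of its speed; a pose out of reach is approached as far as the arm can. A call is refused whole if a number of a shift passes 0.0625 or a number of a turn 10.7, either way. A call with a gripper value outside its range is refused whole. "claw" is the finger opening in m, from 0 to 0.0854, set as the call begins (left out, the last holds). The fingers move at their own pace and stop on an object; "grip_force" is the grip in N (left out, the last holds). Time passes only in rows, so rows that do not move let the fingers close. It gives the time, the measured TCP pose, the force, the opening and the grip force at its end, in the units of the state.
- arm.read_state(): the state, without advancing time (a new reading comes with each control period).
- arm.grab_frame(name): name is "scene" or "top" or "wrist"; returns (picture, depth): 480x640x3 uint8, blue, green, red; 480x640 float32, mm along the optical axis (not along the pixel's ray), 0 where there is no reading.
- arm.calibration(name): a dict with "intrinsics" (3x3 intrinsics, pixels), "rvec" (rotation vector, rad) and "tvec" (3), from world to camera coordinates, as OpenCV has them. Camera axes: x right, y down, z forward; pixel columns grow to the right and rows downward; lengths in mm; the calibration is good to about 2 mm. A picture is of the moment at which its call begins: read the wrist's pose just before it. calibration takes no time and is no camera call; for the wrist camera it gives the pose at the moment of the call.
- arm.sign_off(): hands the job in; it is judged then, once.
The state is a dict: "t": time; "qpos": joint angles; "joint_velocities": joint speeds; "joint_efforts": joint torques, N m; "ee_pos": TCP position; "ee_rot": TCP orientation; "ft_force": force on the tool from outside, world axes, zero at the start; "torque": the same for the moment, N m; "grip_width": finger opening in mm; "grip_force": force on a finger pad.
Only numpy, scipy, OpenCV 4.12 (cv2) and the standard library are available. Lean on these libraries where they do the work, as an engineer would, in place of code of your own. Each camera call takes 0.05 s, during which the arm holds its last target. There are 200 camera calls.

### The job

Put the loose steel filter basket upright on the floor of the open sanitiser box, close the blue lid fully, then swing the steel hook by its red pin until it is home in its catch. After that set the yellow countertop timer: keep its dial pressed in, so that the light timer neither spins nor slides on its feet, and turn it clockwise until the white pointer stands at the green mark, then let go. Leave everything else standing where it is.

Things in the scene. Friction and masses are not known exactly. Their poses are not given: they have to be found in the camera images.
- basket: Loose steel coffee filter basket, a small open round cup standing upright: rim 68 mm across at 21 to 25 mm height, body 58 mm across below, 25 mm tall, 30 g. Origin at the centre of its underside, z up. May be taken across the rim.
- sanitiser: White open-topped sanitiser box, fixed to the surface, 140 (x) x 160 (y) x 70 mm high, walls 5 mm, floor 5 mm thick, inside 130 x 150 mm. Origin at the centre of its underside; its x axis points from its front (hook) to its lid hinge, z up.
- box_floor (a point): Centre of the box's inner floor, 5 mm above its underside.
- lid (a joint): Hinge of the blue lid, rad: 0 fully closed, 1.75 fully open (standing up over the far rim of the box). A stiff hinge (0.2 N m friction): the lid stays where it is left. It starts open 1.45 to 1.65.
- lid_hinge (a point): Point on the lid's hinge line, fixed to the box, over the far rim at its middle: 72 mm in +x and 70.5 mm in z from the box's origin. The hinge line runs along the box's y axis. The lid is a plate 144 mm long from the hinge, 164 mm wide, 8 mm thick (its top 8 mm above the hinge line when closed). At its front edge is a tongue, 40 mm wide and 20 mm long.
- lid_edge (a point): Middle of the lid's front edge (not on the tongue) on its outer (upper) face, 144 mm from the hinge; moves with the lid. Axes: x, as the lid lies closed, from the front edge towards the hinge; z out of the outer face.
- hook (a joint): Steel swing hook at the box's front, turning level about an upright pivot, rad: 0 home against the stop of its catch (arm parallel to the front of the box, over the lid's tongue), 1.7 swung fully out. Growing values turn counterclockwise seen from above. Friction 0.04 N m: stays where it is left.
- hook_pivot (a point): Pivot axis of the hook, fixed to the box: 84 mm in -x, 50 mm in -y, 81 mm in z from the box's origin. The arm is 90 mm long, 9 mm wide, 6 mm high, and runs from here along the box's +y axis when closed, towards -x when open.
- hook_pin (a point): Grip point on the hook's upright red pin: 12 mm in diameter, standing from the arm's top to 48 mm above the pivot point; this point lies 62 mm along the arm from the pivot and 40 mm above it (8 mm below the pin's top). The catch's top, at 94 mm over the surface, lies 21 mm farther along.
- timer: Yellow countertop timer, loose, about 0.31 kg, 120 (x) x 126 (y) mm, on four rubber feet. Its face slopes up away from its front: the dial's axis is tilted 25 degrees from vertical, leaning towards its -x (front). Origin at the centre of its underside, z up. The dial turns so stiffly (0.3 N m) that the timer spins with it unless pressed down with some 8 to 12 N.
- timer_left (a point): Point on the timer's left flank, 60 mm in +y from its middle, 20 mm up.
- timer_right (a point): Point on the timer's right flank, 60 mm in -y from its middle, 20 mm up.
- dial (a joint): Angle of the timer's dial, rad, growing clockwise as seen from over the face: 0 with the white pointer straight up the slope, 1.40 at the broad green mark on the printed scale (the mark is 5 mm wide, 39 to 52 mm from the axis). No stop there: it turns from -0.3 to 2.6.
- dial_press (a joint): How far the dial is pressed in along its axis, m: 0 free, 0.005 at its stop; a spring of 2.5 N/mm (12.5 N at the stop) pushes it out again.
- dial_grip (a point): On the dial's axis within its grip bar, 9 mm below the bar's top. z axis: the dial's axis, out of the face. x axis: along the bar to the end that bears the white pointer. The bar is 14 mm thick (y), 48 mm long (x), and stands 28 mm high on a black disc 64 mm across that turns with it; the disc's top lies 19 mm below this point, 14 mm above the face.
- sugar: Equipment, does not move: green lidded canister, 87 mm across, 110 tall. Origin at the centre of its underside.
- pitcher: Equipment, does not move: steel milk pitcher with a handle, 86 x 124 x 104 mm. Origin at the centre of its underside.
- tall_jar: Equipment, does not move: jar with a black lid, 78 mm across, 187 tall. Origin at the centre of its underside.
- tin: Equipment, does not move: printed food tin, 76 mm across, 110 tall. Origin at the centre of its underside.
- tamper: Bystander, loose: coffee tamper with black knob, 58 mm across, 102 tall. Origin at the centre of its underside.
- tablets: Bystander, loose: white jar with a blue lid, 72 mm across, 86 tall. Origin at the centre of its underside.
- clip: Bystander, loose: orange plastic bag clip lying flat, 24 x 67 x 6 mm. Origin at the centre of its underside.
Not all that is in view belongs to the job. Of the things that look like the basket, take the one that is farthest to the robot's left at the start.

How it is judged:
By the outcome, as a careful person would: the job done as asked, in the order asked, and still so for the second after the job is handed in, with the robot touching nothing.
It also fails if it takes over 72 s, if anything falls off the work surface, if the arm or the gripper's body presses on something with over 40 N, if the wrist force passes 120 N, or if a joint passes its speed limit or range.

## Working session

There is one attempt and no reset: what is moved stays moved. The work goes in short steps, Python scripts to look and compute and a tool call to move; the robot and the scene stay as the last step left them, time stands still between calls to the robot, and variables do not carry over. Pictures are saved under pics/ and viewed, at most 10 in all, crops included, and the job is handed in when it is done.

Besides the shell and the picture viewer there is one more tool, called as name(argument=value, ...), one argument or row to a line, values as JSON. jog_arm: Moves the arm, as the interface text tells. Its arguments: {"type":"object","properties":{"xyz":{"type":"array"},"angular":{"type":"array"},"claw":{"type":"number"},"grip_force":{"type":"number"}},"required":["xyz","angular"]}

```bash
mkdir -p pics; cat > h.py <<'E'
import numpy as np, cv2
from station import arm
def grab(n):
    c=arm.calibration(n); im,d=arm.grab_frame(n); return im,d,c
def world(d,c):
    K=np.array(c["intrinsics"]);R=cv2.Rodrigues(np.array(c["rvec"],float))[0];t=np.array(c["tvec"],float).ravel()
    v,u=np.mgrid[0:480,0:640]
    P=np.stack([(u-K[0,2])/K[0,0]*d,(v-K[1,2])/K[1,1]*d,d],-1)
    W=(P-t)@R; W[d==0]=np.nan
    return W
def proj(p,c):
    return cv2.projectPoints(np.array(p,float).reshape(-1,1,3),np.array(c["rvec"],float),np.array(c["tvec"],float),np.array(c["intrinsics"],float),None)[0].reshape(-1,2)
E
python3 - <<'E'
from h import *
for n in("top","scene"):
    im,d,c=grab(n); cv2.imwrite(f"pics/{n}0.png",im); np.savez(f"{n}0.npz",im=im,W=world(d,c))
    R=cv2.Rodrigues(np.array(c["rvec"],float))[0];print(n,-R.T@np.array(c["tvec"]).ravel())
s=arm.read_state();print(s)
E
```

```text
top [ 418.94746399   12.20039626 1511.39751107]
scene [ -14.75734442 -796.57202057  780.36305782]
{'t': 0.1, 'qpos': array([ 1.00847990e+00,  4.94163566e-01,  1.34607405e+00,  8.26682791e-06,
        1.30248816e+00, -9.55087478e-02]), 'joint_velocities': array([-1.23934861e-03,  3.46028588e-05, -1.07762719e-03,  1.83296653e-03,
       -1.41755927e-03,  7.53595331e-04]), 'joint_efforts': array([ 3.46834291e-03, -8.83575439e+01, -3.84575665e+01,  4.68792041e-05,
        4.68870392e-03, -7.86843486e-06]), 'ee_pos': array([281.09981643, 557.8558965 , 230.73178446]), 'ee_rot': array([-7.26537082e-01, -3.05604294e+00,  1.68023827e-03]), 'ft_force': array([ 0.03520848, -0.72848978,  0.18350241]), 'torque': array([-0.06453231, -0.00180257, -0.01311294]), 'grip_force': 0.0, 'grip_width': 85.27565234859787}
```

View pics/top0.png

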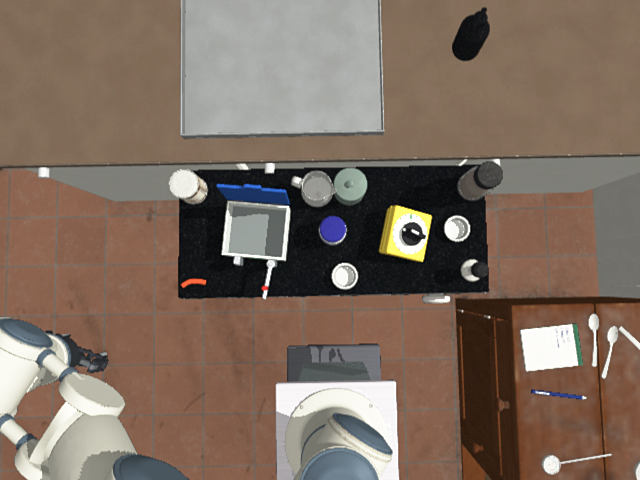

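View pics/scene0.png

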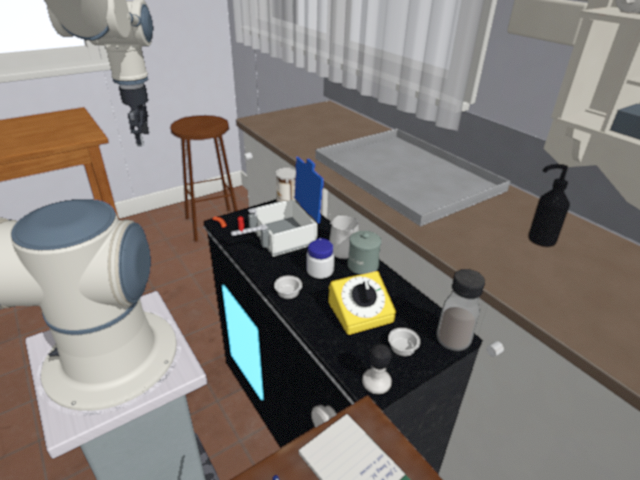

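Top view: two basket look-alikes, A at (344,276) and B at (457,229). Image left is +y, so A is the one to take. The box is at (256,230), the hook pin near (264,288) and the timer at (408,234). I'll measure these and crop A.

```bash
python3 - <<'E'
from h import *
z=np.load("top0.npz");im,W=z["im"],z["W"]
hsv=cv2.cvtColor(im,cv2.COLOR_BGR2HSV)
def st(name,m):
    p=W[m]; p=p[~np.isnan(p[:,0])]
    print(name,len(p),"med",np.median(p,0).round(1),"min",np.percentile(p,2,axis=0).round(),"max",np.percentile(p,98,axis=0).round())
v,u=np.mgrid[0:480,0:640]
reg=lambda a,b,c,d:(u>=a)&(u<=b)&(v>=c)&(v<=d)
Z=W[...,2]
st("A",reg(328,362,260,294)&(Z>15)); st("B",reg(441,473,212,246)&(Z>15))
for n,r in (("A",reg(328,362,260,294)),("B",reg(441,473,212,246))):
    m=(r&(Z>12)).astype(np.uint8); pts=W[m>0][:,:2].astype(np.float32); print(n,cv2.minEnclosingCircle(pts))
box=reg(215,295,195,270)&(Z>62)&(Z<78)&(hsv[...,1]<60); st("box rim",box)
print(cv2.minAreaRect(W[box][:,:2].astype(np.float32)))
lid=reg(205,300,175,210)&(hsv[...,0]>100)&(hsv[...,0]<130)&(hsv[...,1]>150);st("lid",lid)
red=reg(255,280,270,300)&((hsv[...,0]<6)|(hsv[...,0]>174))&(hsv[...,1]>150);st("red",red)
st("hook",reg(258,280,258,300)&(Z>70)&(Z<100))
yel=reg(370,440,195,270)&(hsv[...,0]>20)&(hsv[...,0]<35)&(hsv[...,1]>150);st("yellow",yel)
print(cv2.minAreaRect(W[yel][:,:2].astype(np.float32)))
st("dialtop",reg(395,430,215,250)&(hsv[...,2]<60)&(Z>85))
for n,r in dict(tablets=(316,350,212,248),sugar=(332,370,165,206),pitcher=(288,333,168,208),jar=(455,505,158,202),tin=(165,212,165,208),tamper=(458,490,255,284),clip=(175,210,272,292)).items(): st(n,reg(*r)&(Z>4))
cr=cv2.resize(im[160:305,170:500],None,fx=2.4,fy=2.4,interpolation=cv2.INTER_CUBIC);cv2.imwrite("pics/top0c.png",cr)
E
```

```text
A 197 med [434.8 -32.5  25.5] min [402. -64.  16.] max [466.   2.  32.]
B 194 med [ 558.6 -339.5   24.8] min [ 522. -366.   17.] max [ 586. -302.   34.]
A ((439.7227783203125, -36.45970153808594), 41.523651123046875)
B ((554.5184936523438, -333.6742858886719), 34.51662063598633)
box rim 522 med [555.3 204.4  70.9] min [473. 116.  63.] max [630. 283.  77.]
((545.23388671875, 200.87124633789062), (160.98709106445312, 163.2805938720703), 83.93138885498047)
lid 1108 med [635.4 188.8 165.3] min [622. 112.   0.] max [686. 287. 237.]
red 27 med [405.1 173.1 128.1] min [400. 166.  -1.] max [411. 194. 133.]
hook 180 med [447.4 164.9  87.7] min [382. 148.  73.] max [481. 179.  95.]
yellow 700 med [ 542.9 -150.2   62.5] min [ 470. -264.   -3.] max [ 613. -127.   86.]
((546.4784545898438, -199.0540771484375), (127.29444122314453, 140.39955139160156), 76.51195526123047)
dialtop 92 med [ 536.8 -197.9   94.9] min [ 524. -232.   85.] max [ 559. -179.  109.]
tablets 767 med [5.507e+02 5.000e-01 8.480e+01] min [512. -44.   4.] max [600.  40.  92.]
sugar 1142 med [661.5 -47.3  94.1] min [ 625. -100.    4.] max [719.  -4. 108.]
pitcher 952 med [671.8  49.3  14. ] min [620.  -3.   4.] max [723. 112. 101.]
jar 1396 med [ 662.3 -364.7  128. ] min [ 630. -439.    5.] max [ 733. -340.  192.]
tin 1111 med [668.1 365.  106.4] min [627. 328.   4.] max [718. 409. 115.]
tamper 551 med [ 441.9 -364.6   18.7] min [ 409. -410.    4.] max [ 479. -340.  104.]
clip 189 med [425.9 373.    6.2] min [397. 330.   4.] max [449. 411.  11.]
```

View pics/top0c.png

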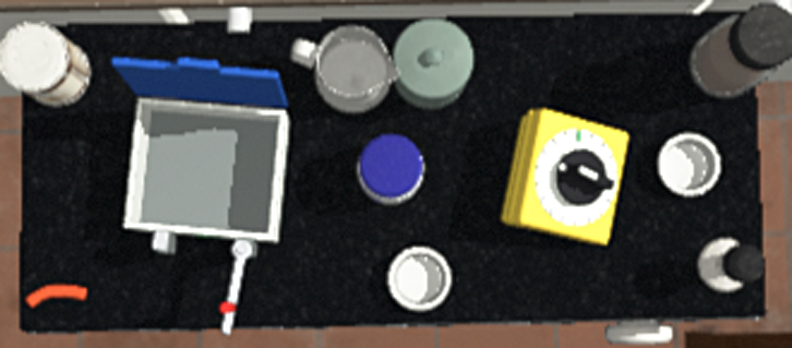

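Crop check: A at top (344,276) is an open round pale cup, the same kind as B. It is the left-most, at about (435,-32), with its rim at z≈25 as described. A looks right. I'll plan the move over it.

```bash
cat >> h.py <<'E'
from scipy.spatial.transform import Rotation as Ro
def down(yaw): # tool pointing down, tool y at world angle 90deg+yaw
    return Ro.from_euler('z',yaw,degrees=True)*Ro.from_matrix(np.diag([-1.,1,-1]))
def plan(p,R,Rc=None,pc=None):
    """shift in present tool axes (mm), then turn about tool axes (deg)"""
    s=arm.read_state(); Rc=Ro.from_rotvec(s["ee_rot"]) if Rc is None else Rc; pc=s["ee_pos"] if pc is None else pc
    print("shift mm",Rc.inv().apply(np.array(p,float)-pc).round(1),"turn deg",np.degrees((Rc.inv()*R).as_rotvec()).round(2),"shift after turn",R.inv().apply(np.array(p,float)-pc).round(1))
E
python3 - <<'E'
from h import *
plan([425,-32,200],down(0))
c=arm.calibration("wrist");s=arm.read_state();Rt=Ro.from_rotvec(s["ee_rot"])
R=cv2.Rodrigues(np.array(c["rvec"],float))[0];C=-R.T@np.array(c["tvec"]).ravel()
print(Rt.inv().apply(C-s["ee_pos"]),(R@Rt.as_matrix()).round(2),c["intrinsics"])
E
```

```text
shift mm [-394.  -462.    31.2] turn deg [-6.000e-02 -2.000e-02 -2.675e+01] shift after turn [-143.9 -589.9   30.7]
[ 7.15569773e+01 -9.12277677e-02 -1.42136743e+02] [[-0.    1.    0.  ]
 [-0.96 -0.   -0.28]
 [-0.28 -0.    0.96]] [[375.91108465   0.         326.53388224]
 [  0.         375.91108465 237.86808222]
 [  0.           0.           1.        ]]
```

jog_arm(
  xyz=[
    [0, 0, 0],
    [0, 0, 0],
    [0, 0, 0],
    [-0.012, -0.049, 0.0026],
    [-0.012, -0.049, 0.0026],
    [-0.012, -0.049, 0.0026],
    [-0.012, -0.049, 0.0026],
    [-0.012, -0.049, 0.0026],
    [-0.012, -0.049, 0.0026],
    [-0.012, -0.049, 0.0026],
    [-0.012, -0.049, 0.0026],
    [-0.012, -0.049, 0.0026],
    [-0.012, -0.049, 0.0026],
    [-0.012, -0.049, 0.0026],
    [-0.012, -0.049, 0.0026],
    [0, 0, 0],
    [0, 0, 0],
  ],
  angular=[
    [0, 0, -8.9],
    [0, 0, -8.9],
    [0, 0, -8.9],
    [0, 0, 0],
    [0, 0, 0],
    [0, 0, 0],
    [0, 0, 0],
    [0, 0, 0],
    [0, 0, 0],
    [0, 0, 0],
    [0, 0, 0],
    [0, 0, 0],
    [0, 0, 0],
    [0, 0, 0],
    [0, 0, 0],
    [0, 0, 0],
    [0, 0, 0],
  ],
  claw=0.0854,
)

```text
t: 2.22
ee_pos: [424.4, -29.8, 199.9]
ee_rot: [-0.003, -3.141, -0.001]
ft_force: [-0.3, 0.6, 0.3]
grip_width: 85.6
grip_force: 0.0
```

```bash
python3 - <<'E'
from h import *
im,d,c=grab("wrist");W=world(d,c);cv2.imwrite("pics/w1.png",im);np.savez("w1.npz",im=im,W=W)
m=(np.hypot(W[...,0]-435,W[...,1]+32)<55)&(W[...,2]>18)&(W[...,2]<32)
P=W[m][:,:2].astype(np.float32);print(len(P),cv2.minEnclosingCircle(P),np.percentile(P,[1,99],axis=0),np.median(W[m][:,2]))
from scipy.optimize import least_squares
# outer circle: robust via convex hull
H=cv2.convexHull(P)[:,0]
print(least_squares(lambda q:np.hypot(H[:,0]-q[0],H[:,1]-q[1])-q[2],[435,-32,34],loss='soft_l1').x)
E
```

```text
1693 ((429.77020263671875, -29.896203994750977), 34.12628173828125) [[396.84431274 -62.60809662]
 [462.3056604    2.84446263]] 24.160025459312067
[429.76987792 -29.83760712  33.87799842]
```

jog_arm(
  xyz=[
    [-0.0054, 0, 0.05],
    [0, 0, 0.05],
    [0, 0, 0.045],
    [0, 0, 0.03],
    [0, 0, 0.015],
    [0, 0, 0.009],
    [0, 0, 0],
    [0, 0, 0],
  ],
  angular=[
    [0, 0, 0],
    [0, 0, 0],
    [0, 0, 0],
    [0, 0, 0],
    [0, 0, 0],
    [0, 0, 0],
    [0, 0, 0],
    [0, 0, 0],
  ],
)

```text
t: 3.28
ee_pos: [430.5, -29.8, 1.7]
ee_rot: [0.0, 3.141, -0.0]
ft_force: [-0.5, 0.1, 0.7]
grip_width: 85.6
grip_force: 0.0
```

jog_arm(
  xyz=[
    [0, 0, 0],
    [0, 0, 0],
    [0, 0, 0],
    [0, 0, 0],
    [0, 0, 0],
    [0, 0, 0],
  ],
  angular=[
    [0, 0, 0],
    [0, 0, 0],
    [0, 0, 0],
    [0, 0, 0],
    [0, 0, 0],
    [0, 0, 0],
  ],
  claw=0.05,
  grip_force=25,
)

```text
t: 4.03
ee_pos: [430.6, -30.1, 1.9]
ee_rot: [0.001, 3.14, -0.001]
ft_force: [-2.3, -0.0, 18.9]
grip_width: 64.6
grip_force: 22.8
```

jog_arm(
  xyz=[
    [0, 0, -0.005],
    [0, 0, -0.02],
    [0, 0, -0.04],
    [0, 0, -0.05],
    [0, 0, -0.05],
    [0, 0, -0.04],
    [0, 0, 0],
    [0, 0, 0],
  ],
  angular=[
    [0, 0, 0],
    [0, 0, 0],
    [0, 0, 0],
    [0, 0, 0],
    [0, 0, 0],
    [0, 0, 0],
    [0, 0, 0],
    [0, 0, 0],
  ],
)

```text
t: 5.03
ee_pos: [429.8, -29.9, 205.8]
ee_rot: [-0.001, -3.141, -0.0]
ft_force: [-0.3, 0.7, -0.5]
grip_width: 64.0
grip_force: 27.8
```

```bash
python3 - <<'E'
from h import *
im,d,c=grab("wrist");W=world(d,c);cv2.imwrite("pics/w2.png",im);np.savez("w2.npz",im=im,W=W)
s=arm.read_state();print(s["ft_force"],s["grip_width"],s["grip_force"],s["ee_pos"])
m=(np.hypot(W[...,0]-430,W[...,1]+30)<40)&(W[...,2]>120)
print(m.sum(),np.percentile(W[m],[1,50,99],axis=0).round(1))
E
```

```text
[-0.41180821 -0.39714118 -1.21465905] 64.27195995995939 27.796890957833966 [429.50148247 -29.85485885 205.32990173]
55909 [[398.2 -66.2 203.3]
 [418.  -29.8 246.5]
 [458.5   6.2 302.8]]
```

View pics/w2.png

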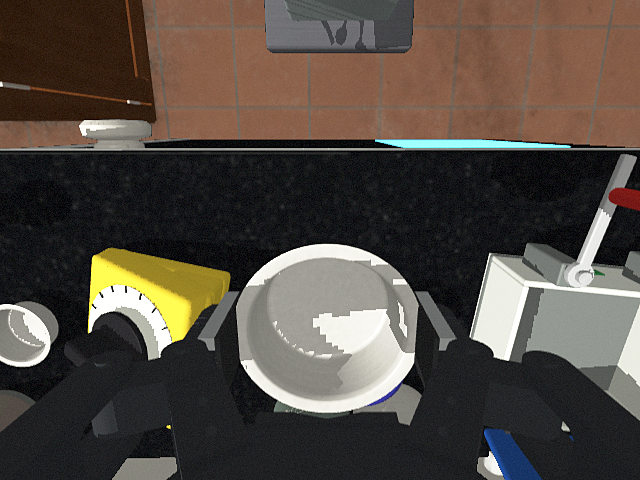

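Wrist view: the basket is held level across its rim at (325,325). The box is at right with the hook pivot at (578,272), and the timer is at left. Next I fit the box rim in the stored top and wrist clouds.

```bash
cat > box.py <<'E'
from h import *
from scipy.optimize import least_squares
def fitbox(W,im,g=(547,203,0.0)):
    h=cv2.cvtColor(im,cv2.COLOR_BGR2HSV)
    m=(np.abs(W[...,2]-70)<3)&(h[...,1]<60)&(h[...,2]>120)
    P=W[m][:,:2]; P=P[np.hypot(P[:,0]-g[0],P[:,1]-g[1])<115]
    def f(q):
        c,s=np.cos(q[2]),np.sin(q[2]);D=P-q[:2];X=D[:,0]*c+D[:,1]*s;Y=-D[:,0]*s+D[:,1]*c
        a=np.abs(X)-67.5;b=np.abs(Y)-77.5
        return np.where((a<0)&(b<0),np.maximum(a,b),np.hypot(np.maximum(a,0),np.maximum(b,0)))
    r=least_squares(f,g,loss='soft_l1',f_scale=2.);print(len(P),r.x,np.median(np.abs(f(r.x))));return r.x
E
python3 - <<'E'
from box import *
for n in("top0","w2","scene0"):
    z=np.load(n+".npz"); 
    for g in((547,203,-.06),(547,203,.06)): fitbox(z["W"],z["im"],g)
z=np.load("w2.npz");W=z["W"]
m=(np.hypot(W[...,0]-415,W[...,1]+30)<45)&(W[...,2]>190)&(W[...,0]<420)&(W[...,2]<235)&(np.abs(W[...,1]+30)<26)
print(np.percentile(W[m],[1,50,99],axis=0))
z=np.load("top0.npz");W=z["W"];h=cv2.cvtColor(z["im"],cv2.COLOR_BGR2HSV)
m=(h[...,0]>100)&(h[...,0]<130)&(h[...,1]>150)&(W[...,2]>195)&(W[...,1]>100);print("lidtop",W[m].round(0)[::6])
E
```

```text
296 [ 5.55665261e+02  1.99211124e+02 -1.10286523e-01] 1.408587626670446
296 [ 5.55665253e+02  1.99211129e+02 -1.10286002e-01] 1.408603519678877
1272 [ 5.51797139e+02  1.99205891e+02 -1.19143511e-01] 1.3343130934088308
1272 [ 5.51797139e+02  1.99205891e+02 -1.19143503e-01] 1.3343134008605517
229 [ 5.50435933e+02  1.97683544e+02 -1.06070534e-01] 1.7985659362079076
229 [ 5.50435930e+02  1.97683542e+02 -1.06070762e-01] 1.7985710371007428
[[395.51837389 -55.45394778 203.10841944]
 [410.11988406 -29.9782245  226.21396606]
 [419.82750083  -4.48419785 229.16237555]]
lidtop [[650. 269. 219.]
 [650. 255. 216.]
 [646. 203. 237.]
 [646. 189. 237.]
 [649. 263. 212.]
 [647. 248. 219.]
 [649. 235. 209.]
 [647. 220. 215.]
 [642. 193. 242.]
 [644. 180. 233.]
 [643. 166. 237.]
 [646. 258. 214.]
 [646. 244. 213.]
 [646. 230. 214.]
 [645. 215. 218.]
 [641. 198. 237.]
 [641. 185. 234.]
 [640. 170. 237.]
 [645. 263. 210.]
 [644. 246. 212.]
 [644. 233. 209.]
 [643. 218. 216.]
 [639. 201. 235.]
 [638. 187. 238.]
 [637. 172. 242.]
 [645. 268. 196.]
 [642. 249. 209.]
 [642. 235. 209.]
 [641. 220. 214.]
 [640. 206. 214.]
 [637. 190. 230.]
 [636. 175. 234.]
 [638. 163. 224.]
 [640. 150. 212.]
 [639. 136. 212.]
 [641. 235. 199.]
 [640. 219. 205.]
 [639. 205. 209.]
 [636. 189. 222.]
 [636. 174. 224.]
 [637. 161. 217.]
 [637. 148. 213.]
 [637. 134. 213.]
 [637. 120. 207.]
 [638. 211. 197.]
 [637. 196. 202.]
 [636. 181. 212.]
 [635. 167. 212.]
 [634. 152. 216.]
 [634. 138. 218.]
 [633. 124. 219.]
 [634. 110. 212.]
 [635. 180. 201.]
 [633. 165. 207.]
 [632. 150. 213.]
 [632. 136. 213.]
 [631. 121. 220.]
 [633. 166. 196.]
 [632. 152. 198.]
 [631. 137. 206.]
 [630. 122. 207.]
 [632. 109. 196.]
 [628. 120. 206.]]
```

```bash
python3 - <<'E'
from h import *
plan([543.9,200.2,205],down(-6.8)); plan([543.9,200.2,205],down(0))
E
```

```text
shift mm [-1.142e+02  2.301e+02  2.000e-01] turn deg [ 0.01 -0.08  6.75] shift after turn [-86.4 242.    0.3]
shift mm [-1.142e+02  2.301e+02  2.000e-01] turn deg [ 0.02 -0.08 -0.05] shift after turn [-114.4  230.1    0.3]
```

jog_arm(
  xyz=[
    [0, 0, 0],
    [-0.0144, 0.0404, 0],
    [-0.0144, 0.0404, 0],
    [-0.0144, 0.0404, 0],
    [-0.0144, 0.0404, 0],
    [-0.0144, 0.0404, 0],
    [-0.0144, 0.0404, 0],
    [0, 0, 0],
    [0, 0, 0.04],
    [0, 0, 0.05],
    [0, 0, 0.04],
    [0, 0, 0.03],
    [0, 0, 0.02],
    [0, 0, 0.012],
    [0, 0, 0.004],
    [0, 0, 0],
    [0, 0, 0],
  ],
  angular=[
    [0, 0, 6.8],
    [0, 0, 0],
    [0, 0, 0],
    [0, 0, 0],
    [0, 0, 0],
    [0, 0, 0],
    [0, 0, 0],
    [0, 0, 0],
    [0, 0, 0],
    [0, 0, 0],
    [0, 0, 0],
    [0, 0, 0],
    [0, 0, 0],
    [0, 0, 0],
    [0, 0, 0],
    [0, 0, 0],
    [0, 0, 0],
  ],
)

```text
t: 7.2
ee_pos: [545.2, 200.5, 10.8]
ee_rot: [0.187, 3.135, 0.0]
ft_force: [-0.0, 0.8, -0.8]
grip_width: 64.2
grip_force: 27.8
```

jog_arm(
  xyz=[
    [0, 0, 0.002],
    [0, 0, 0.002],
    [0, 0, 0],
    [0, 0, 0],
  ],
  angular=[
    [0, 0, 0],
    [0, 0, 0],
    [0, 0, 0],
    [0, 0, 0],
  ],
)

```text
t: 7.7
ee_pos: [545.2, 200.6, 6.8]
ee_rot: [0.187, 3.135, 0.001]
ft_force: [-1.7, 0.5, 12.7]
grip_width: 64.0
grip_force: 28.4
```

jog_arm(
  xyz=[
    [0, 0, 0],
    [0, 0, 0],
    [0, 0, 0],
    [0, 0, 0],
  ],
  angular=[
    [0, 0, 0],
    [0, 0, 0],
    [0, 0, 0],
    [0, 0, 0],
  ],
  claw=0.0854,
)

```text
t: 8.2
ee_pos: [545.4, 201.0, 6.3]
ee_rot: [0.187, 3.135, 0.001]
ft_force: [1.7, 6.3, 1.7]
grip_width: 85.3
grip_force: 0.0
```

jog_arm(
  xyz=[
    [0, 0, -0.02],
    [0, 0, -0.04],
    [0, 0, -0.05],
    [0, 0, -0.05],
    [0, 0, -0.05],
    [0, 0, -0.04],
    [0, 0, 0],
    [0, 0, 0],
  ],
  angular=[
    [0, 0, 0],
    [0, 0, 0],
    [0, 0, 0],
    [0, 0, 0],
    [0, 0, 0],
    [0, 0, 0],
    [0, 0, 0],
    [0, 0, 0],
  ],
)

```text
t: 9.2
ee_pos: [544.4, 200.3, 255.3]
ee_rot: [-0.188, -3.135, 0.001]
ft_force: [-1.1, 0.6, -0.6]
grip_width: 85.3
grip_force: 0.0
```

```bash
python3 - <<'E'
from box import *
im,d,c=grab("wrist");W=world(d,c);cv2.imwrite("pics/w3.png",im);np.savez("w3.npz",im=im,W=W)
q=fitbox(W,im,(551.8,199.2,-.119))
m=(np.abs(W[...,2]-29)<6)&(np.hypot(W[...,0]-544,W[...,1]-200)<50)
P=W[m];print(cv2.minEnclosingCircle(P[:,:2].astype(np.float32)),np.percentile(P[:,2],[5,50,95]))
h=cv2.cvtColor(im,cv2.COLOR_BGR2HSV)
m=((h[...,0]<6)|(h[...,0]>174))&(h[...,1]>150)&(W[...,2]>80)
if m.sum():print("red",m.sum(),np.percentile(W[m],[5,50,95],axis=0).round(1))
im,d,c=grab("scene");W=world(d,c);h=cv2.cvtColor(im,cv2.COLOR_BGR2HSV);np.savez("scene1.npz",im=im,W=W)
m=(h[...,0]>105)&(h[...,0]<130)&(h[...,1]>150)&(W[...,1]>100)&(W[...,0]>600);P=W[m]
c_,s_=np.cos(q[2]),np.sin(q[2]);X=(P[:,0]-q[0])*c_+(P[:,1]-q[1])*s_
print(np.polyfit(P[:,2]-70.5,X-72,1),len(P),P[:,2].max())
E
```

```text
3710 [ 5.52048391e+02  2.00537517e+02 -1.08145928e-01] 1.3098588249493375
((544.2831420898438, 200.52694702148438), 34.01801300048828) [24.94149076 29.17626618 30.65027956]
red 527 [[399.1 168.5  94.5]
 [405.7 173.8 127. ]
 [408.6 178.2 129. ]]
[-0.0297923   9.95473792] 1185 235.85176174132923
```

View pics/w3.png

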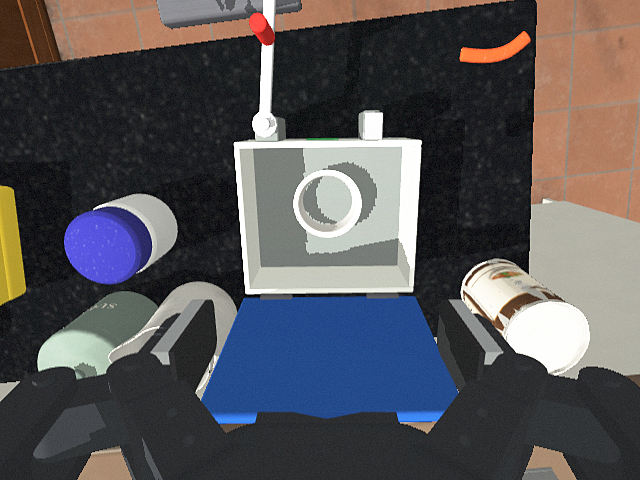

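Wrist view: the basket stands upright in the box, with its rim centred at (327,203). The lid is nearly upright and the hook is swung out, with its red pin at (262,28). Next I check the space behind the lid and plan the lid arc.

```bash
python3 - <<'E'
from h import *
W=np.load("top0.npz")["W"]
for x in range(640,900,20):
    m=(np.abs(W[...,0]-x)<10)&(np.abs(W[...,1]-190)<60);print(x,np.nanmax(W[m][:,2]) if m.any() else None,end="; ")
yaw=-0.11;B=lambda X,Y:(552+X*np.cos(yaw)-Y*np.sin(yaw),200.3+X*np.sin(yaw)+Y*np.cos(yaw))
print();print(B(118,0),B(72,0))
plan([*B(118,0),300],down(np.degrees(yaw)))
pr=None
for th in np.radians([88,80,70,60,50,40,30,20,10,5,0]):
    q=np.array([72-115*np.cos(th)+8*np.sin(th)+11,70.5+115*np.sin(th)+8*np.cos(th)])
    if pr is not None: print(np.degrees(th).round(),q.round(1),"tool dx,dz",(-(q-pr)).round(1))
    else: print(q)
    pr=q
E
```

```text
640 242.2922497168162; 660 217.20527698429564; 680 11.56387143316338; 700 11.344087792982563; 720 142.44738333437425; 740 145.48606310515567; 760 144.39891349257647; 780 178.6065880685921; 800 149.26871092891878; 820 152.34169399808218; 840 151.78289002029263; 860 152.19623522927063; 880 150.90836683027743; 
(np.float64(669.2868195588902), np.float64(187.34616050121338)) (np.float64(623.5648390528822), np.float64(192.39596233972344))
shift mm [-125.6    2.1  -45.6] turn deg [-0.05 -0.13 -0.55] shift after turn [-125.7    0.9  -45.3]
[ 86.9816845  185.70914108]
80.0 [ 70.9 185.1] tool dx,dz [16.1  0.6]
70.0 [ 51.2 181.3] tool dx,dz [19.7  3.8]
60.0 [ 32.4 174.1] tool dx,dz [18.8  7.2]
50.0 [ 15.2 163.7] tool dx,dz [17.2 10.4]
40.0 [  0.  150.5] tool dx,dz [15.2 13.2]
30.0 [-12.6 134.9] tool dx,dz [12.6 15.6]
20.0 [-22.3 117.3] tool dx,dz [ 9.7 17.6]
10.0 [-28.9  98.3] tool dx,dz [ 6.5 19. ]
5.0 [-30.9  88.5] tool dx,dz [2.  9.9]
0.0 [-32.   78.5] tool dx,dz [ 1.1 10. ]
```

jog_arm(
  xyz=[
    [0, 0, -0.045],
    [-0.03, 0, 0],
    [-0.04, 0, 0],
    [-0.04, 0.001, 0],
    [-0.016, 0, 0],
    [0, 0, 0.02],
    [0, 0, 0.04],
    [0, 0, 0.04],
    [0, 0, 0.015],
    [0, 0, 0],
  ],
  angular=[
    [0, 0, -0.5],
    [0, 0, 0],
    [0, 0, 0],
    [0, 0, 0],
    [0, 0, 0],
    [0, 0, 0],
    [0, 0, 0],
    [0, 0, 0],
    [0, 0, 0],
    [0, 0, 0],
  ],
  claw=0,
)

```text
t: 10.55
ee_pos: [669.8, 187.4, 185.1]
ee_rot: [-0.174, -3.135, 0.001]
ft_force: [0.4, 0.1, 0.5]
grip_width: -0.5
grip_force: 0.0
```

jog_arm(
  xyz=[
    [0.016, 0, 0],
    [0.015, 0, 0],
    [0.016, 0, 0.0006],
    [0.02, 0, 0.004],
    [0.019, 0, 0.007],
    [0.017, 0, 0.0105],
    [0.015, 0, 0.013],
    [0.0125, 0, 0.0155],
    [0.01, 0, 0.0175],
    [0.0065, 0, 0.019],
    [0.002, 0, 0.009],
    [0, 0, 0],
    [0, 0, 0],
  ],
  angular=[
    [0, 0, 0],
    [0, 0, 0],
    [0, 0, 0],
    [0, 0, 0],
    [0, 0, 0],
    [0, 0, 0],
    [0, 0, 0],
    [0, 0, 0],
    [0, 0, 0],
    [0, 0, 0],
    [0, 0, 0],
    [0, 0, 0],
    [0, 0, 0],
  ],
)

```text
t: 12.18
ee_pos: [523.0, 204.1, 90.8]
ee_rot: [0.174, 3.135, 0.001]
ft_force: [-0.4, -0.7, 0.7]
grip_width: 0.1
grip_force: 0.0
```

jog_arm(
  xyz=[
    [0.001, 0, 0.004],
    [0, 0, 0.004],
    [0, 0, 0.0035],
    [0, 0, 0],
    [0, 0, 0],
  ],
  angular=[
    [0, 0, 0],
    [0, 0, 0],
    [0, 0, 0],
    [0, 0, 0],
    [0, 0, 0],
  ],
)

```text
t: 12.8
ee_pos: [521.1, 204.1, 78.5]
ee_rot: [-0.174, -3.137, 0.0]
ft_force: [-0.5, 1.1, 5.3]
grip_width: -0.2
grip_force: 2.7
```

jog_arm(
  xyz=[
    [0, 0, 0.001],
    [0, 0, 0.001],
    [0, 0, 0],
  ],
  angular=[
    [0, 0, 0],
    [0, 0, 0],
    [0, 0, 0],
  ],
)

```text
t: 13.18
ee_pos: [521.2, 204.1, 78.0]
ee_rot: [0.174, 3.136, 0.001]
ft_force: [-10.1, -1.2, 37.3]
grip_width: -0.0
grip_force: 18.1
```

jog_arm(
  xyz=[
    [0, 0, -0.04],
    [0, 0, -0.05],
    [0.01, 0, -0.05],
    [0.04, 0, -0.045],
    [0.04, 0, 0],
    [0, 0, 0],
    [0, 0, 0],
  ],
  angular=[
    [0, 0, 0],
    [0, 0, 0],
    [0, 0, 0],
    [0, 0, 0],
    [0, 0, 0],
    [0, 0, 0],
    [0, 0, 0],
  ],
)

```text
t: 14.05
ee_pos: [432.0, 214.0, 261.4]
ee_rot: [0.174, 3.137, -0.0]
ft_force: [0.1, -0.2, 0.4]
grip_width: -0.1
grip_force: 0.0
```

```bash
python3 - <<'E'
from h import *
im,d,c=grab("wrist");W=world(d,c);cv2.imwrite("pics/w4.png",im);np.savez("w4.npz",im=im,W=W)
h=cv2.cvtColor(im,cv2.COLOR_BGR2HSV);yaw=-.11
def box(P):
    D=P[:,:2]-[552,200.3];c,s=np.cos(yaw),np.sin(yaw);return np.c_[D[:,0]*c+D[:,1]*s,-D[:,0]*s+D[:,1]*c,P[:,2]]
m=(h[...,0]>105)&(h[...,0]<130)&(h[...,1]>150)&(W[...,2]>60)&(W[...,1]>80)
Q=box(W[m]);print(len(Q),np.percentile(Q,[1,50,99],axis=0).round(1));
A=np.c_[Q[:,:2],np.ones(len(Q))];print("plane",np.linalg.lstsq(A,Q[:,2],rcond=None)[0])
m=((h[...,0]<6)|(h[...,0]>174))&(h[...,1]>150)&(W[...,2]>90)
Q=W[m];print("red",len(Q),np.percentile(Q,[5,50,95],axis=0).round(1));t=Q[Q[:,2]>126];print(np.median(t,0),box(t).mean(0))
E
```

```text
531 [[-133.9  -81.6   73.8]
 [ -71.    13.5   77. ]
 [  12.4   82.   307.9]]
plane [-1.3112587   0.04098726 14.19350776]
red 242 [[397.  170.9  96.2]
 [401.  175.7 126.7]
 [406.7 178.3 129. ]]
[402.64058681 174.28230798 128.11678319] [-145.70055565  -42.47987228  128.07413952]
```

View pics/w4.png

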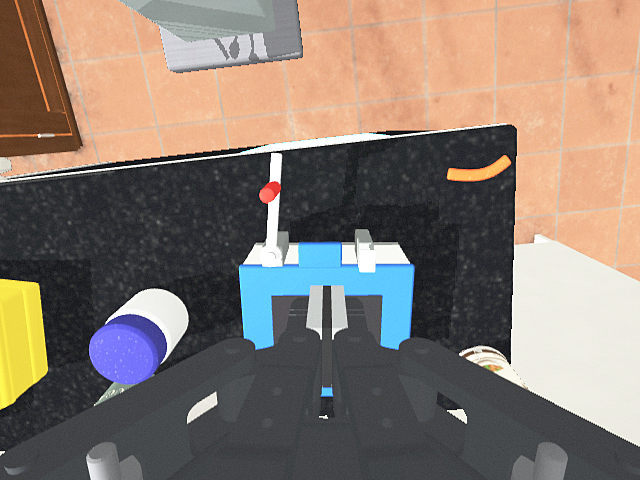

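Wrist view: the lid lies closed, with its tongue at (320,255) between the hook pivot (272,250) and the catch (365,250). The red pin is at (268,190). I'll straddle the pin and swing it.

```bash
python3 - <<'E'
from h import *
plan([403.5,174,160],down(-13.3));print(arm.read_state()["qpos"])
E
```

```text
shift mm [ 24.2 -42.9 101.2] turn deg [-0.01  0.    6.95] shift after turn [ 18.8 -45.5 101.2]
[ 3.35779700e-01  2.60438658e-01  1.64229692e+00 -1.32467699e-04
  1.23890571e+00 -1.12411044e+00]
```

jog_arm(
  xyz=[
    [0, 0, 0],
    [0.0065, -0.015, 0.034],
    [0.0065, -0.0155, 0.034],
    [0.006, -0.015, 0.033],
    [0, 0, 0],
    [0, 0, 0],
  ],
  angular=[
    [0, 0, 7],
    [0, 0, 0],
    [0, 0, 0],
    [0, 0, 0],
    [0, 0, 0],
    [0, 0, 0],
  ],
  claw=0.035,
)

```text
t: 14.85
ee_pos: [404.1, 174.5, 161.3]
ee_rot: [0.366, 3.119, 0.001]
ft_force: [-0.1, 0.4, -0.1]
grip_width: 34.8
grip_force: 0.0
```

```bash
python3 - <<'E'
from h import *
im,d,c=grab("wrist");W=world(d,c);h=cv2.cvtColor(im,cv2.COLOR_BGR2HSV);np.savez("w5.npz",im=im,W=W)
m=((h[...,0]<6)|(h[...,0]>174))&(h[...,1]>150)&(W[...,2]>90)
Q=W[m];t=Q[Q[:,2]>127];print(len(Q),len(t));print(cv2.minEnclosingCircle(t[:,:2].astype(np.float32)) if len(t) else 0)
print(proj([403.5,174,129],c),np.argwhere(m).mean(0)[::-1]); cv2.imwrite("pics/w5.png",im)
E
```

```text
771 307
((402.3760986328125, 172.77162170410156), 5.7349724769592285)
[[325.30910032 277.00965865]] [323.08560311 263.61867704]
```

jog_arm(
  xyz=[
    [0.0012, -0.002, 0],
    [0, 0, 0.02],
    [0, 0, 0.025],
    [0, 0, 0.013],
    [0, 0, 0],
  ],
  angular=[
    [0, 0, 0],
    [0, 0, 0],
    [0, 0, 0],
    [0, 0, 0],
    [0, 0, 0],
  ],
)

```text
t: 15.52
ee_pos: [400.9, 172.5, 102.3]
ee_rot: [-0.365, -3.119, 0.001]
ft_force: [0.3, 0.3, 0.3]
grip_width: 34.8
grip_force: 0.0
```

jog_arm(
  xyz=[
    [0, 0, 0],
    [0, 0, 0],
    [0, 0, 0],
    [0, 0, 0],
  ],
  angular=[
    [0, 0, 0],
    [0, 0, 0],
    [0, 0, 0],
    [0, 0, 0],
  ],
  claw=0.016,
)

```text
t: 16.02
ee_pos: [401.2, 172.4, 102.7]
ee_rot: [0.365, 3.12, 0.0]
ft_force: [-0.6, 0.1, -0.0]
grip_width: 16.0
grip_force: 0.0
```

jog_arm(
  xyz=[
    [-0.0006, 0.009, 0],
    [-0.0006, 0.009, 0],
    [-0.0006, 0.009, 0],
    [-0.0006, 0.009, 0],
    [-0.0006, 0.009, 0],
    [-0.0006, 0.009, 0],
    [-0.0006, 0.009, 0],
    [-0.0006, 0.009, 0],
    [-0.0006, 0.009, 0],
    [0, 0, 0],
    [0, 0, 0],
  ],
  angular=[
    [0, 0, 8.3],
    [0, 0, 8.3],
    [0, 0, 8.3],
    [0, 0, 8.3],
    [0, 0, 8.3],
    [0, 0, 8.3],
    [0, 0, 8.3],
    [0, 0, 8.3],
    [0, 0, 8.3],
    [0, 0, 0],
    [0, 0, 0],
  ],
)

```text
t: 17.4
ee_pos: [458.9, 220.6, 102.4]
ee_rot: [-2.179, -2.263, 0.001]
ft_force: [0.2, 0.1, -0.8]
grip_width: 15.9
grip_force: 0.0
```

jog_arm(
  xyz=[
    [-0.0006, 0.009, 0],
    [0, 0.002, 0],
    [0, 0, 0],
    [0, 0, 0],
  ],
  angular=[
    [0, 0, 8.3],
    [0, 0, 0],
    [0, 0, 0],
    [0, 0, 0],
  ],
)

```text
t: 17.9
ee_pos: [470.0, 220.1, 102.5]
ee_rot: [-2.338, -2.098, 0.0]
ft_force: [-0.9, 0.9, -0.2]
grip_width: 16.2
grip_force: 0.0
```

jog_arm(
  xyz=[
    [0, 0.001, 0],
    [0, 0.001, 0],
    [0, 0.001, 0],
    [0, 0, 0],
  ],
  angular=[
    [0, 0, 0],
    [0, 0, 0],
    [0, 0, 0],
    [0, 0, 0],
  ],
)

```text
t: 18.4
ee_pos: [473.0, 219.9, 102.4]
ee_rot: [-2.341, -2.095, 0.001]
ft_force: [-3.2, 2.7, 1.9]
grip_width: 16.0
grip_force: 1.8
```

jog_arm(
  xyz=[
    [0, 0.001, 0],
    [0, 0.0005, 0],
    [0, 0, 0],
    [0, 0, 0],
  ],
  angular=[
    [0, 0, 0],
    [0, 0, 0],
    [0, 0, 0],
    [0, 0, 0],
  ],
)

```text
t: 18.9
ee_pos: [473.3, 219.8, 102.3]
ee_rot: [-2.34, -2.094, 0.003]
ft_force: [-10.4, 5.6, 5.9]
grip_width: 15.6
grip_force: 5.4
```

jog_arm(
  xyz=[
    [0, -0.003, 0],
    [0, 0, -0.03],
    [0, 0, -0.05],
    [0, 0, -0.05],
    [0, 0, -0.03],
    [0, 0, 0],
    [0, 0, 0],
  ],
  angular=[
    [0, 0, 0],
    [0, 0, 0],
    [0, 0, 0],
    [0, 0, 0],
    [0, 0, 0],
    [0, 0, 0],
    [0, 0, 0],
  ],
)

```text
t: 19.77
ee_pos: [471.6, 219.8, 261.9]
ee_rot: [-2.341, -2.095, 0.001]
ft_force: [-0.4, -0.0, -0.2]
grip_width: 16.0
grip_force: 0.0
```

```bash
python3 - <<'E'
from h import *
im,d,c=grab("wrist");W=world(d,c);h=cv2.cvtColor(im,cv2.COLOR_BGR2HSV)
m=((h[...,0]<6)|(h[...,0]>174))&(h[...,1]>150)&(W[...,2]>90)
Q=W[m];t=Q[Q[:,2]>126];print(len(Q),len(t));
if len(t):
    p,_=cv2.minEnclosingCircle(t[:,:2].astype(np.float32));D=np.array(p)-[552,200.3];s,k=np.sin(-.11),np.cos(-.11);print(p,_,D[0]*k+D[1]*s,-D[0]*s+D[1]*k)
cv2.imwrite("pics/w6.png",im);np.savez("w6.npz",im=im,W=W)
im,d,c=grab("top");W=world(d,c);np.savez("top1.npz",im=im,W=W);cv2.imwrite("pics/top1.png",im)
s=arm.read_state();print(s["ee_pos"],s["qpos"])
E
```

```text
294 173
(470.3870544433594, 221.99786376953125) 5.746127128601074 -83.50163952464649 12.60739351683439
[471.33287079 219.77622243 261.39239351] [ 3.21522632e-01  3.16007948e-01  1.55757277e+00 -1.02289911e-04
  1.26979311e+00  4.32329180e-01]
```

View pics/w6.png

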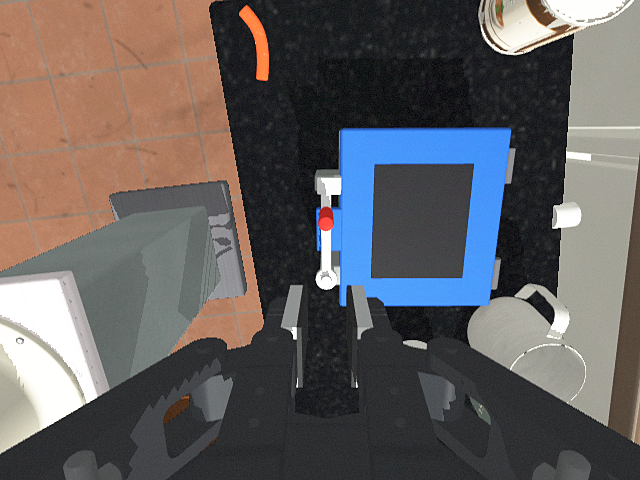

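Wrist view: the hook lies along the box front over the tongue, with the pin at (326,218) seated at the catch (328,183). The pin is within 1 mm of its home position. On to the timer.

```bash
python3 - <<'E'
from h import *
plan([545,-215,280],Ro.from_rotvec(arm.read_state()["ee_rot"]))
E
```

```text
shift mm [-424.   121.3  -18.4] turn deg [0. 0. 0.] shift after turn [-424.   121.3  -18.4]
```

jog_arm(
  xyz=[
    [-0.0424, 0.0121, -0.0018],
    [-0.0424, 0.0121, -0.0018],
    [-0.0424, 0.0121, -0.0018],
    [-0.0424, 0.0121, -0.0018],
    [-0.0424, 0.0121, -0.0018],
    [-0.0424, 0.0121, -0.0018],
    [-0.0424, 0.0121, -0.0018],
    [-0.0424, 0.0121, -0.0018],
    [-0.0424, 0.0121, -0.0018],
    [-0.0424, 0.0121, -0.0018],
    [0, 0, 0],
    [0, 0, 0],
  ],
  angular=[
    [0, 0, 0],
    [0, 0, 0],
    [0, 0, 0],
    [0, 0, 0],
    [0, 0, 0],
    [0, 0, 0],
    [0, 0, 0],
    [0, 0, 0],
    [0, 0, 0],
    [0, 0, 0],
    [0, 0, 0],
    [0, 0, 0],
  ],
  claw=0.05,
)

```text
t: 21.38
ee_pos: [544.8, -214.4, 279.5]
ee_rot: [-2.34, -2.093, 0.001]
ft_force: [0.5, 0.2, 0.7]
grip_width: 49.8
grip_force: 0.0
```

```bash
python3 - <<'E'
from h import *
im,d,c=grab("wrist");W=world(d,c);cv2.imwrite("pics/w7.png",im);np.savez("w7.npz",im=im,W=W,rvec=c["rvec"],tvec=c["tvec"],K=c["intrinsics"])
print(proj([540,-198,80],c))
E
```

```text
[[320.32476104 191.63405995]]
```

View pics/w7.png

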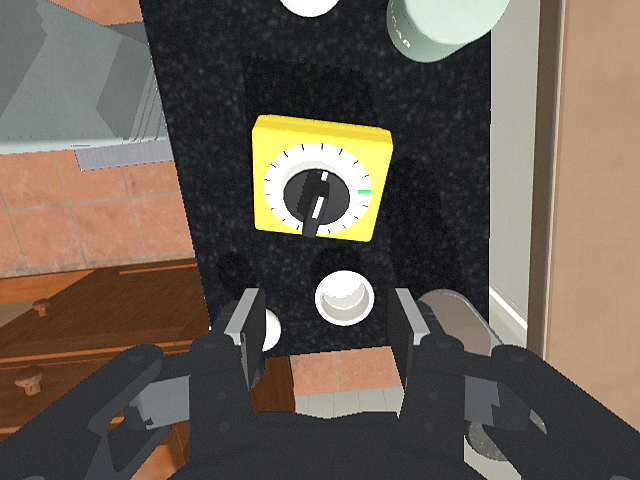

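Wrist view: the timer face is at (322,190) with the green mark at (365,191). The dial bar runs from about (322,172) to (310,235), with white marks at (323,175) and (318,207). I'll fit the face plane and make an enlarged crop.

```bash
cat > tim.py <<'E'
from h import *
z=np.load("w7.npz");im,W=z["im"],z["W"];h=cv2.cvtColor(im,cv2.COLOR_BGR2HSV)
c=dict(rvec=z["rvec"],tvec=z["tvec"],intrinsics=z["K"])
v,u=np.mgrid[0:480,0:640];reg=(u>235)&(u<405)&(v>105)&(v<250)
# ring (white) points on face
ring=reg&(h[...,1]<40)&(h[...,2]>200)&(W[...,2]>40)
gm=reg&(h[...,0]>45)&(h[...,0]<90)&(h[...,1]>100)
yel=reg&(h[...,0]>20)&(h[...,0]<35)&(h[...,1]>120)&(W[...,2]>45)
P=W[ring|yel|gm]
best=None;rng=np.random.default_rng(0)
for _ in range(300):
    a,b,d=P[rng.choice(len(P),3)];n=np.cross(b-a,d-a);l=np.linalg.norm(n)
    if l<500: continue
    n/=l; k=np.abs((P-a)@n)<1.5
    if best is None or k.sum()>best.sum(): best=k
Q=P[best];m=Q.mean(0);n=np.linalg.svd(Q-m,full_matrices=False)[2][2];n*=np.sign(n[2])
E
python3 - <<'E'
from tim import *
print("n",n.round(4),"tilt",np.degrees(np.arccos(n[2])),"downslope dir deg",np.degrees(np.arctan2(n[1],n[0])),len(Q),len(P))
g=W[gm].mean(0);print("green",g,gm.sum())
R=W[ring];R=R[np.abs((R-m)@n)<2.5]
xh=-(n-n[2]*0)*[1,1,0];up=np.array([0,0,1.])-n[2]*n;up/=np.linalg.norm(up);lf=np.cross(n,up) # left of up, ccw
uv=np.c_[(R-m)@up,(R-m)@lf].astype(np.float32)
C,r=cv2.minEnclosingCircle(uv);print("ring circle",C,r)
ctr=m+C[0]*up+C[1]*lf;print("axis on face",ctr, "green angle cw",np.degrees(np.arctan2(-(g-ctr)@lf,(g-ctr)@up)),np.linalg.norm(g-ctr))
S=5;A=im[105:255,240:400];A=cv2.resize(A,None,fx=4,fy=4,interpolation=cv2.INTER_CUBIC)
cv2.imwrite("pics/tim.png",A);print(A.shape)
# rms of heights above face near axis
hh=(W-ctr)@n; b=reg&(hh>34)&(hh<50); T=W[b]-ctr; print("bar top",b.sum(),np.percentile(hh[b],[5,50,95]));t2=np.c_[T@up,T@lf];print(t2.mean(0),cv2.minAreaRect(t2.astype(np.float32)))
E
```

```text
n [-0.0945 -0.4063  0.9088] tilt 24.65531402958189 downslope dir deg -103.09028134636533 6913 10166
green [nan nan nan] 106
ring circle (-18.031810760498047, -3.192103147506714) 53.138797760009766
axis on face [ 536.55366044 -201.4822522    60.23037024] green angle cw nan nan
(600, 640, 3)
bar top 729 [36.39818118 40.80243265 42.0590938 ]
[4.2230013  0.53765731] ((0.8728408813476562, 0.6852388381958008), (14.08742618560791, 48.146827697753906), 80.38894653320312)
```

View pics/tim.png

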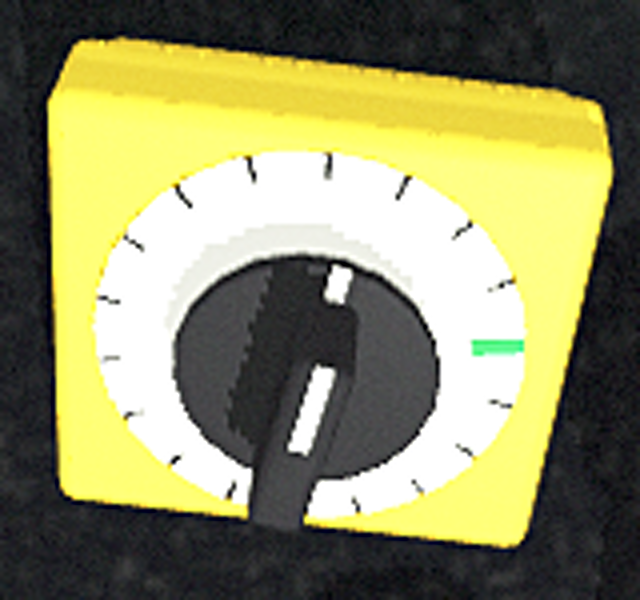

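The crop shows the white pointer on the upslope end of the bar, at (340,283), slightly clockwise of straight up. The green mark is at (497,347). The bar fits at 14x48 mm and 42 mm above the face, all as described. Now the grip pose.

```bash
cat >> tim.py <<'E'
up=np.array([0,0,1.])-n[2]*n;up/=np.linalg.norm(up);lf=np.cross(n,up)
ctr=np.array([536.55,-201.48,60.23]); ax=ctr+0.9*up+0.7*lf
def pose(ang,height):
    a=np.radians(ang);x=up*np.cos(a)-lf*np.sin(a);zz=-n;y=np.cross(zz,x)
    return ax+height*n, Ro.from_matrix(np.c_[x,y,zz])
def raypt(px,c,hgt=0):
    K=np.array(c["intrinsics"],float);R=cv2.Rodrigues(np.array(c["rvec"],float))[0];t=np.array(c["tvec"],float).ravel()
    C=-R.T@t;dv=R.T@np.linalg.inv(K)@np.array([px[0],px[1],1.]);o=ctr+hgt*n
    return C+dv*((o-C)@n)/(dv@n)
def cw(p): return np.degrees(np.arctan2(-(p-ax)@lf,(p-ax)@up)),np.linalg.norm(p-ax-((p-ax)@n)*n)
E
python3 - <<'E'
from tim import *
gp=np.argwhere(gm).mean(0)[::-1];g=raypt(gp,c);print("green",gp,g,cw(g))
# white pointer on the bar top / disc
white=reg&(h[...,1]<40)&(h[...,2]>200)
hh=(W-ctr)@n
for lo,hi,zh in((34,50,42),(10,20,14)):
    w=white&(hh>lo)&(hh<hi); 
    if w.sum(): p=np.argwhere(w).mean(0)[::-1];print("white",zh,w.sum(),p,cw(raypt(p,c,zh)))
b=reg&(hh>38)&(hh<46);P2=W[b]-ax;t=np.c_[P2@up,P2@lf];w_,V=np.linalg.eigh(np.cov(t.T));print("bar dir cw",np.degrees(np.arctan(-V[1,1]/V[0,1])),t.mean(0))
p,R=pose(9.6,80);print(p);plan(p,R);p,R=pose(9.6,16);print(p);print(arm.read_state()["qpos"])
E
```

```text
green [334.87735849 155.13207547] [ 556.69172573 -167.17835329   77.65935578] (np.float64(17.065170466747883), np.float64(42.76397712549656))
white 42 112 [317.4375 207.1875] (np.float64(10.548227569814665), np.float64(12.410978544322147))
white 14 56 [321.05357143 185.64285714] (np.float64(11.571836821413816), np.float64(16.54229774459064))
bar dir cw 9.671719118837713 [ 2.18851978 -0.10683833]
[ 528.49499839 -233.03022616  133.31214678]
shift mm [-20.8 -13.9 146.5] turn deg [ 0.53 24.7  16.1 ] shift after turn [-82.1   2.1 123.8]
[ 534.54175513 -207.02585663   75.14678339]
[-4.76299118e-01  3.95066588e-01  1.37693707e+00  1.53686512e-04
  1.37105895e+00 -3.65977844e-01]
```

jog_arm(
  xyz=[
    [0, 0, 0],
    [0, 0, 0],
    [0, 0, 0],
    [-0.0205, 0.0005, 0.031],
    [-0.0205, 0.0005, 0.031],
    [-0.0205, 0.0005, 0.031],
    [-0.0205, 0.0005, 0.031],
    [0, 0, 0],
    [0, 0, 0],
  ],
  angular=[
    [0.2, 8.25, 5.35],
    [0.2, 8.25, 5.35],
    [0.2, 8.25, 5.35],
    [0, 0, 0],
    [0, 0, 0],
    [0, 0, 0],
    [0, 0, 0],
    [0, 0, 0],
    [0, 0, 0],
  ],
)

```text
t: 22.55
ee_pos: [529.5, -233.2, 135.2]
ee_rot: [-2.34, -1.561, -0.449]
ft_force: [0.7, -0.6, -0.1]
grip_width: 50.1
grip_force: 0.0
```

```bash
python3 - <<'E'
from tim import *
g2=gm&(u>350);gp=np.argwhere(g2).mean(0)[::-1];print("green",g2.sum(),gp,cw(raypt(gp,c)))
im2,d2,c2=grab("wrist");W2=world(d2,c2);np.savez("w8.npz",im=im2,W=W2,rvec=c2["rvec"],tvec=c2["tvec"],K=c2["intrinsics"]);cv2.imwrite("pics/w8.png",im2)
hh=(W2-ctr)@n;b=(hh>38)&(hh<46)&(np.linalg.norm(W2-ax-42*n,axis=2)<30);T=W2[b]-ax;t=np.c_[T@up,T@lf].astype(np.float32)
print(b.sum(),np.median(hh[b]),cv2.minAreaRect(t))
h2=cv2.cvtColor(im2,cv2.COLOR_BGR2HSV);m2=(h2[...,0]>45)&(h2[...,0]<90)&(h2[...,1]>150)&(np.linalg.norm(W2-ax,axis=2)<70)
if m2.sum(): gp=np.argwhere(m2).mean(0)[::-1];print("green2",m2.sum(),gp,cw(raypt(gp,c2)))
p,R=pose(9.6,16);plan(p,R)
E
```

```text
green 59 [369.79661017 184.55932203] (np.float64(73.33627840402241), np.float64(51.08476957191781))
2216 40.965280416064374 ((-0.21078872680664062, -0.1127471923828125), (13.91678524017334, 47.662410736083984), 79.90795135498047)
green2 171 [380.83625731 228.42690058] (np.float64(79.15610886682201), np.float64(36.08337548240978))
shift mm [-1.  -1.2 66. ] turn deg [0.09 0.01 0.12] shift after turn [-1.  -1.1 66. ]
```

jog_arm(
  xyz=[
    [-0.001, -0.001, 0.025],
    [0, 0, 0.025],
    [0, 0, 0.01],
    [0, 0, 0.006],
    [0, 0, 0],
    [0, 0, 0],
  ],
  angular=[
    [0, 0, 0.3],
    [0, 0, 0],
    [0, 0, 0],
    [0, 0, 0],
    [0, 0, 0],
    [0, 0, 0],
  ],
)

```text
t: 23.35
ee_pos: [534.2, -207.7, 74.2]
ee_rot: [-2.345, -1.554, -0.448]
ft_force: [-0.6, -1.1, 1.3]
grip_width: 50.0
grip_force: 0.0
```

jog_arm(
  xyz=[
    [0, 0, 0],
    [0, 0, 0],
    [0, 0, 0],
    [0, 0, 0],
    [0, 0, 0],
  ],
  angular=[
    [0, 0, 0],
    [0, 0, 0],
    [0, 0, 0],
    [0, 0, 0],
    [0, 0, 0],
  ],
  claw=0.005,
  grip_force=60,
)

```text
t: 23.98
ee_pos: [534.0, -207.3, 73.6]
ee_rot: [-2.344, -1.553, -0.447]
ft_force: [1.3, -0.3, 0.8]
grip_width: 12.8
grip_force: 62.6
```

```bash
python3 - <<'E'
from tim import *
s=arm.read_state();x=Ro.from_rotvec(s["ee_rot"]).as_matrix()
print("F along -n",s["ft_force"]@n,s["ft_force"],s["torque"],"tcp height",(s["ee_pos"]-ctr)@n,"lat",(s["ee_pos"]-ax)@up,(s["ee_pos"]-ax)@lf,"ang",np.degrees(np.arctan2(-x[:,0]@lf,x[:,0]@up)))
E
```

```text
F along -n 0.6907399434113118 [ 1.32034725 -0.28103657  0.77164473] [-0.32588056 -0.14110518 -0.09012302] tcp height 14.778492892041607 lat -1.0272874135937498 0.5082908663134048 ang 9.857587573284523
```

jog_arm(
  xyz=[
    [0, 0, 0.001],
    [0, 0, 0.001],
    [0, 0, 0.001],
    [0, 0, 0.001],
    [0, 0, 0],
    [0, 0, 0],
  ],
  angular=[
    [0, 0, 0],
    [0, 0, 0],
    [0, 0, 0],
    [0, 0, 0],
    [0, 0, 0],
    [0, 0, 0],
  ],
)

```text
t: 24.72
ee_pos: [534.4, -205.9, 70.3]
ee_rot: [-2.345, -1.553, -0.448]
ft_force: [-0.0, -4.4, 8.5]
grip_width: 12.5
grip_force: 63.9
```

```bash
cat > st.py <<'E'
from tim import *
s=arm.read_state();x=Ro.from_rotvec(s["ee_rot"]).as_matrix()
print("F n",s["ft_force"]@n,s["ft_force"],"Tn",s["torque"]@n,"tcp height",(s["ee_pos"]-ctr)@n,"lat",(s["ee_pos"]-ax)@up,(s["ee_pos"]-ax)@lf,"ang",np.degrees(np.arctan2(-x[:,0]@lf,x[:,0]@up)),"w",s["grip_width"])
E
python3 st.py
```

```text
F n 9.515299314731672 [-0.01916251 -4.36993876  8.51410107] Tn -0.043365093702487166 tcp height 11.17099025507321 lat -1.0701860362314277 0.3422265082549653 ang 9.846307734743604 w 12.54494612214549
```

jog_arm(
  xyz=[
    [0, 0, 0.0005],
    [0, 0, 0],
    [0, -0.0001, 0],
    [0, -0.0001, 0],
    [0, -0.0001, 0],
    [0, -0.0001, 0],
    [0, 0, 0],
    [0, 0, 0],
  ],
  angular=[
    [0, 0, 0],
    [0, 0, 0],
    [0, 0, 5],
    [0, 0, 5],
    [0, 0, 5],
    [0, 0, 5],
    [0, 0, 0],
    [0, 0, 0],
  ],
)

```text
t: 25.72
ee_pos: [534.2, -205.6, 70.0]
ee_rot: [-2.544, -1.107, -0.363]
ft_force: [0.5, -4.0, 10.1]
grip_width: 12.9
grip_force: 64.0
```

```bash
cat >> st.py <<'E'
im2,d2,c2=grab("wrist");W2=world(d2,c2);np.savez("w9.npz",im=im2,W=W2,rvec=c2["rvec"],tvec=c2["tvec"],K=c2["intrinsics"]);cv2.imwrite("pics/w9.png",im2)
h2=cv2.cvtColor(im2,cv2.COLOR_BGR2HSV)
m2=(h2[...,0]>45)&(h2[...,0]<90)&(h2[...,1]>150)
nl,lab,stt,ce=cv2.connectedComponentsWithStats(m2.astype(np.uint8))
for i in range(1,nl):
    if stt[i,4]>15:
        q=cw(raypt(ce[i],c2))
        if q[1]<65: print("green",stt[i],ce[i],q)
y2=(h2[...,0]>20)&(h2[...,0]<35)&(h2[...,1]>120)&(np.linalg.norm(W2-ax,axis=2)<90)&(np.abs((W2-ctr)@n)<3)
T=W2[y2]-ax;print("yellow face",y2.sum(),cv2.minAreaRect(np.c_[T@up,T@lf].astype(np.float32)))
E
python3 st.py
```

```text
F n 10.746116138437962 [ 0.4586769  -4.01631923 10.07615283] Tn 0.06282793598264681 tcp height 10.766858653397973 lat -0.9235529785039738 0.6200904242489765 ang 29.8410798073939 w 12.875775786280819
green [396 217  31  27 323] [410.47368421 230.11455108] (np.float64(80.88705987419112), np.float64(44.756090648259644))
yellow face 20429 ((0.20750808715820312, 0.6015167236328125), (114.25369262695312, 124.03131866455078), 0.08740167319774628)
```

jog_arm(
  xyz=[
    [0, -0.0001, 0],
    [0, -0.0001, 0],
    [0, -0.0001, 0],
    [0, -0.0001, 0],
    [0, -0.0001, 0],
    [0, -0.0001, 0],
    [0, -0.0001, 0],
    [0, -0.0001, 0],
    [0, 0, 0],
    [0, 0, 0],
  ],
  angular=[
    [0, 0, 6.3],
    [0, 0, 6.3],
    [0, 0, 6.3],
    [0, 0, 6.3],
    [0, 0, 6.3],
    [0, 0, 6.3],
    [0, 0, 6.3],
    [0, 0, 6.3],
    [0, 0, 0],
    [0, 0, 0],
  ],
)

```text
t: 27.02
ee_pos: [534.0, -204.9, 70.3]
ee_rot: [-2.716, 0.079, -0.119]
ft_force: [0.4, -4.0, 9.8]
grip_width: 12.7
grip_force: 64.0
```

```bash
cat >> st.py <<'E'
hh=(W2-ctr)@n;b=(hh>30)&(hh<46)&(np.linalg.norm(W2-ax-38*n,axis=2)<30)&(h2[...,1]<40)&(h2[...,2]>190)
if b.sum(): p=np.argwhere(b).mean(0)[::-1];print("white",b.sum(),p,cw(raypt(p,c2,38)))
E
python3 st.py
```

```text
F n 10.444081150484289 [ 0.42554682 -3.95437479  9.76807012] Tn -0.030257751343201626 tcp height 10.782005055064163 lat -0.25867247040310326 1.0291229160721307 ang 80.24317729964 w 12.744636530649657
green [321 176  12  31 372] [326.5 191. ] (np.float64(80.44907385417396), np.float64(44.59932066418135))
yellow face 17841 ((0.017848968505859375, 0.26287841796875), (124.25582122802734, 113.8007583618164), 89.95454406738281)
white 595 [327.58151261 298.36470588] (np.float64(82.10640794941482), np.float64(14.59035730174691))
```

jog_arm(
  xyz=[
    [0, 0, -0.0015],
    [0, 0, -0.0015],
    [0, 0, 0],
  ],
  angular=[
    [0, 0, 0],
    [0, 0, 0],
    [0, 0, 0],
  ],
)

```text
t: 27.45
ee_pos: [533.5, -205.9, 72.7]
ee_rot: [-2.716, 0.079, -0.118]
ft_force: [2.7, -1.7, 4.6]
grip_width: 12.7
grip_force: 63.1
```

jog_arm(
  xyz=[
    [0, 0, 0],
    [0, 0, 0],
    [0, 0, 0],
    [0, 0, 0],
  ],
  angular=[
    [0, 0, 0],
    [0, 0, 0],
    [0, 0, 0],
    [0, 0, 0],
  ],
  claw=0.05,
)

```text
t: 27.95
ee_pos: [533.2, -205.6, 72.4]
ee_rot: [-2.716, 0.079, -0.117]
ft_force: [0.1, 0.6, -0.3]
grip_width: 49.9
grip_force: 0.0
```

jog_arm(
  xyz=[
    [0, 0, -0.01],
    [0, 0, -0.03],
    [0, 0, -0.04],
    [0, 0, -0.04],
    [0, 0, -0.03],
    [0, 0, 0],
    [0, 0, 0],
  ],
  angular=[
    [0, 0, 0],
    [0, 0, 0],
    [0, 0, 0],
    [0, 0, 0],
    [0, 0, 0],
    [0, 0, 0],
    [0, 0, 0],
  ],
)

```text
t: 28.82
ee_pos: [518.8, -266.5, 208.6]
ee_rot: [-2.716, 0.08, -0.117]
ft_force: [-0.4, 0.3, -0.2]
grip_width: 50.2
grip_force: 0.0
```

```bash
sed -i 's/<30)&(h2/<32)\&(h2/' st.py; cat >> st.py <<'E'
b=(hh>38)&(hh<46)&(np.linalg.norm(W2-ax-42*n,axis=2)<30);T=W2[b]-ax
if b.sum()>100: print("bar",b.sum(),cv2.minAreaRect(np.c_[T@up,T@lf].astype(np.float32)))
im3,d3,c3=grab("top");A=im3[160:305,170:500];A=cv2.resize(A,(640,281));B=im2
cv2.imwrite("pics/end.png",np.vstack([A,cv2.resize(B[60:460],(480,300))[:, :] if 0 else cv2.resize(B,(640,319),interpolation=cv2.INTER_AREA)]))
E
python3 st.py
```

```text
F n -0.2822268451867436 [-0.44566372  0.2835056  -0.23011898] Tn -0.07171085246160248 tcp height 162.9220494095216 lat -0.22304415818385084 1.884745765771735 ang 80.27683162192837 w 50.21686490802487
green [324 152   6  16  95] [326.52631579 159.57894737] (np.float64(80.29170870039408), np.float64(44.79632971600413))
yellow face 7413 ((-0.15306472778320312, -0.040271759033203125), (114.06896209716797, 123.91825866699219), 0.07477406412363052)
white 157 [327.03821656 210.0955414 ] (np.float64(82.04871993791028), np.float64(11.785869397526374))
bar 1170 ((-0.2227191925048828, -0.13021278381347656), (13.439437866210938, 47.24906539916992), 9.958150863647461)
```

View pics/end.png

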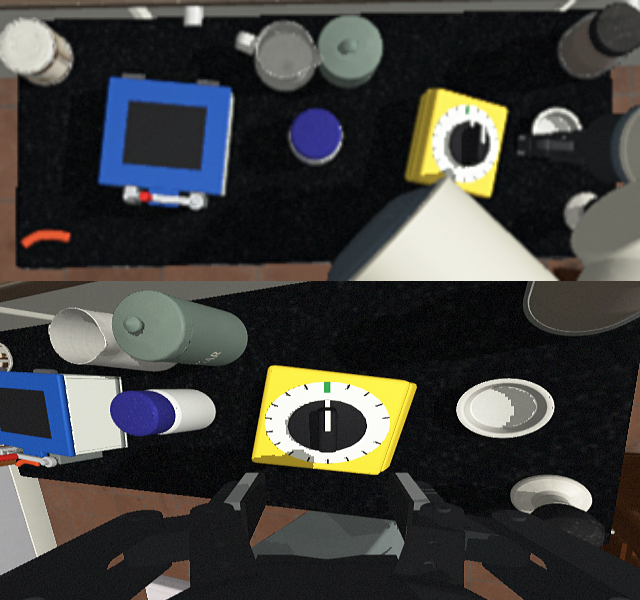

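The picture shows the lid closed with the hook home across the box front (165,200). The pointer (327,402) lines up with the green mark (327,387), and the timer and the bystanders have not moved. The bar sits at 80.0° against 80.3° for the mark, so I'm handing it in.

```bash
python3 -c "
from station import arm
print(arm.sign_off())"
```

```text
the job is handed in; nothing more can be done
None
```

The job is handed in at about 29 s: the basket stands upright in the box, the lid is closed, the hook is home in its catch, and the timer's pointer is within about 0.3° of the green mark with the timer not moved.

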